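# Load biscuit cartons into a bin and hang it on the louvered panel

### The job

Put the biscuit cartons away: push each standing carton over onto its side across the edge of the white board (their bottom flaps are only tucked in, so never lift a carton while it stands on end), and lay all the cartons on their sides inside the orange bin while it stands on the table. Then carry the loaded bin over and hang it by its lip on the yellow top rail of the louvered panel, roughly in the middle of the rail. Leave the bottles, cup and jar where they stand.

Things in the scene. Friction and masses are not known exactly. Their poses are not given: they have to be found in the camera images.
- board: fixed white plastic board lying on the table, 150 (its x) x 400 (its y) x 10 mm thick; origin at the centre of its underside, on the table. Its long edge on its -x side (nearer the robot) is the low stop, 10 mm high, in front of which the cartons stand.
- panel: fixed grey louvered panel stand, 360 mm wide, 180 mm high. Origin on the table below the middle of the yellow top rail; x points level from the front (bin side) into the panel, y along the rails. Two grey rails below the yellow one (tops at 112 and 62 mm high, front faces at x = -4 mm) stop the foot of a hung bin.
- panel_rail (a point): middle of the top edge of the yellow top rail, 160 mm above the table; axes as the panel's. The rail is an upright strip 4 mm thick (x), 340 mm long (y); behind it is an open pocket 30 mm wide (x 2 to 32 mm) and 26 mm deep, then the grey sheet.
- bin: loose open orange bin, 130 (its x) x 290 (y) mm, walls and floor 4 mm, +x wall 80 mm high, the others 60 mm, about 0.36 kg; origin at the centre of its underside, z up. A 5 mm divider (80 mm high) along x at y = 0 makes two compartments, each 122 x 138 mm inside, centred at y = +-72 mm. Hung, its underside is about 80 mm above the table and it sags forward 0.1 rad.
- bin_handle (a point): middle of the bin's black handle bar, 102 mm above its underside, x = y = 0; the bar is 110 mm long (bin x), 12 mm thick (bin y) and stands on the divider, from 80 to 125 mm above the underside; pinch it from above across y
- bin_lip (a point): middle of the slot under the bin's lip: bin frame x = 72, y = 0, z = 80 mm. The lip, 180 mm long (y), is a level strip (underside 80 mm up) going 18 mm out from the +x wall, with a 4 mm strip at its outer edge turned down to 62 mm above the bin's underside; the slot between wall and turned-down strip is 14 mm wide (x 65 to 79 mm).
- carton1: loose biscuit carton, cream with a teal band and a red stripe, 36 (its x) x 46 (its y) x 90 mm (its z, up while it stands), about 0.11 kg; origin at the centre of its bottom end. At the start it stands with a 36 x 46 mm end down in front of the board's -x edge, a broad face towards it. Three or all four of the cartons are there; an absent one has no pose.
- carton1_mid (a point): centre of carton1, 45 mm from its bottom end
- carton2: loose biscuit carton, cream with a teal band and a red stripe, 36 (its x) x 46 (its y) x 90 mm (its z, up while it stands), about 0.11 kg; origin at the centre of its bottom end. At the start it stands with a 36 x 46 mm end down in front of the board's -x edge, a broad face towards it. Three or all four of the cartons are there; an absent one has no pose.
- carton2_mid (a point): centre of carton2, 45 mm from its bottom end
- carton3: loose biscuit carton, cream with a teal band and a red stripe, 36 (its x) x 46 (its y) x 90 mm (its z, up while it stands), about 0.11 kg; origin at the centre of its bottom end. At the start it stands with a 36 x 46 mm end down in front of the board's -x edge, a broad face towards it. Three or all four of the cartons are there; an absent one has no pose.
- carton3_mid (a point): centre of carton3, 45 mm from its bottom end
- carton4: loose biscuit carton, cream with a teal band and a red stripe, 36 (its x) x 46 (its y) x 90 mm (its z, up while it stands), about 0.11 kg; origin at the centre of its bottom end. At the start it stands with a 36 x 46 mm end down in front of the board's -x edge, a broad face towards it. Three or all four of the cartons are there; an absent one has no pose.
- carton4_mid (a point): centre of carton4, 45 mm from its bottom end
- bottle1: bystander: clear water bottle with teal cap, 64 mm across, 200 mm high; origin under its centre
- bottle2: bystander: second such bottle, 64 mm across, 200 mm high; origin under its centre
- cup: bystander: white cup, 72 mm across, 75 mm high; origin under its centre
- jar: bystander: amber jar with red lid, 68 mm across, 90 mm high; origin under its centre

How it is judged:
On the way, in this order (a step that is already met when the one before it is completed fails the run):
1. every carton lies on its side in the bin while the bin stands on the table (x of carton1_mid in the frame of bin between -0.062 and 0.062 m and y of carton1_mid in the frame of bin between -0.142 and 0.142 m and z of carton1_mid in the frame of bin between 0 and 0.085 m and angle between carton1's own z axis and vertical between 1.2 and 1.94 rad and x of carton2_mid in the frame of bin between -0.062 and 0.062 m and y of carton2_mid in the frame of bin between -0.142 and 0.142 m and z of carton2_mid in the frame of bin between 0 and 0.085 m and angle between carton2's own z axis and vertical between 1.2 and 1.94 rad and x of carton3_mid in the frame of bin between -0.062 and 0.062 m and y of carton3_mid in the frame of bin between -0.142 and 0.142 m and z of carton3_mid in the frame of bin between 0 and 0.085 m and angle between carton3's own z axis and vertical between 1.2 and 1.94 rad and x of carton4_mid in the frame of bin between -0.062 and 0.062 m and y of carton4_mid in the frame of bin between -0.142 and 0.142 m and z of carton4_mid in the frame of bin between 0 and 0.085 m and angle between carton4's own z axis and vertical between 1.2 and 1.94 rad and height (world z) of bin below 0.02 m and angle between bin's own z axis and vertical below 0.1 rad), for 0.2 s.
2. the loaded bin hangs by its lip on the yellow top rail (x of bin_lip in the frame of panel_rail between -0.009 and 0.009 m and y of bin_lip in the frame of panel_rail between -0.06 and 0.06 m and z of bin_lip in the frame of panel_rail between -0.004 and 0.007 m and angle between bin's own z axis and vertical below 0.2 rad and height (world z) of bin above 0.05 m and x of carton1_mid in the frame of bin between -0.062 and 0.062 m and y of carton1_mid in the frame of bin between -0.142 and 0.142 m and z of carton1_mid in the frame of bin between 0 and 0.085 m and angle between carton1's own z axis and vertical between 1.2 and 1.94 rad and x of carton2_mid in the frame of bin between -0.062 and 0.062 m and y of carton2_mid in the frame of bin between -0.142 and 0.142 m and z of carton2_mid in the frame of bin between 0 and 0.085 m and angle between carton2's own z axis and vertical between 1.2 and 1.94 rad and x of carton3_mid in the frame of bin between -0.062 and 0.062 m and y of carton3_mid in the frame of bin between -0.142 and 0.142 m and z of carton3_mid in the frame of bin between 0 and 0.085 m and angle between carton3's own z axis and vertical between 1.2 and 1.94 rad and x of carton4_mid in the frame of bin between -0.062 and 0.062 m and y of carton4_mid in the frame of bin between -0.142 and 0.142 m and z of carton4_mid in the frame of bin between 0 and 0.085 m and angle between carton4's own z axis and vertical between 1.2 and 1.94 rad), for 0.2 s.
At the end, for the whole second after the job is handed in: the bin hangs by its lip on the yellow rail (rail in the lip slot, rail top within 7 mm of the lip, lip centre within 60 mm of mid-rail, tilt under 0.2 rad); every carton lies on its side (long axis within 0.37 rad of level) inside the bin; all at rest (all of step 2 and linear speed of each of bin, carton1, carton2, carton3, carton4 below 0.03 m/s); the robot touches nothing.
It fails at once if a carton is lifted off (more than 40 mm up) while standing on end ((height (world z) of carton1 above 0.04 m and angle between carton1's own z axis and vertical below 0.5 rad) or (height (world z) of carton2 above 0.04 m and angle between carton2's own z axis and vertical below 0.5 rad) or (height (world z) of carton3 above 0.04 m and angle between carton3's own z axis and vertical below 0.5 rad) or (height (world z) of carton4 above 0.04 m and angle between carton4's own z axis and vertical below 0.5 rad)).
It fails at once if a bystander (bottle, cup or jar) is shifted by more than 40 mm or knocked over (distance of any of bottle1, bottle2, cup, jar from where it was at the start of the episode above 0.04 m or angle between any of bottle1, bottle2, cup, jar's own z axis and vertical above 0.5 rad).
Of carton1, carton2, carton3, carton4 only 3 to 4 are there at a start; the rules pass over those that are not, and their reading is None.
At some moment in a run one of carton1, carton2, carton3, carton4 may be knocked a few centimetres aside while the robot is not near it.
It also fails if it takes over 210 s, if anything falls off the work surface, if the arm or the gripper's body presses on something with over 40 N, if the wrist force passes 120 N, or if a joint passes its speed limit or range.

### The arm

A 6-joint arm with a two-finger parallel gripper is mounted at the origin on the work surface. World frame = base frame: x ahead of the robot, y to its left, z up, the work surface at z = 0. Lengths are in m, angles in rad, forces in N, time in s.
With the tool pointing down it reaches from about 0.35 to 0.975 m from the base axis. Payload 7.1 kg.
Tool frame: the origin (TCP) lies midway between the tips of the shut fingers; the grasp point (between the pads) lies 19 mm behind it; z points along the fingers, y is the line along which they close (so a half turn about z gives the same grasp; the last joint's range is limited). The gripper opens to 88 mm and grips with 3 to 60 N. Pads are 20 mm wide; open, the fingers measure 115 mm over their backs; the gripper's body (75 mm by 178 mm) begins 61 mm behind the grasp point.
Start: joints at [-1.225, 0.423, 1.63, -0, 1.089, -0.019], TCP at [0.223, -0.584, 0.223] pointing down, gripper open.
Joint ranges: [-3, 3], [-0.9, 2.11], [0.09, 2.58], [-1.31, 4.45], [0.11, 2.69], [-2.54, 2.54]. Speed limits (rad/s): [2.39, 2.39, 3.01, 3.14, 3.14, 3.14].

### API

Orientations are given as a unit quaternion [w, x, y, z].
In Python, from station import manip, cam, planner gives the robot as it stands (manip), with the cameras (cam) and the kinematics (planner). Calls block until the motion is done:
- manip.move_pose(position, orientation): joint-space move of the TCP to a pose.
- manip.movel(position, frame=None, v=0.15, until_force=None): straight line of the TCP; frame=None keeps the orientation; v is the mean speed in m/s. With until_force (N) it stops when the force on the tool has changed by that much, and returns True; else False.
- manip.movej(angles): joint-space move.
- manip.command_gripper(opening): opening from 0.0 (shut) to 1.0 (fully open); the grip force is fixed at half the most; returns when the fingers have stopped.
- manip.wait(seconds).
- planner.inverse_kinematics(position, orientation): joint angles nearest the present ones, or None.
- cam.read_camera(name): name is "scene" or "top" or "wrist"; returns the picture (480x640x3 uint8, red, green, blue); there is no depth.
- cam.camera_info(name): a dict with "intrinsics" (3x3 intrinsics, pixels), "T" (4x4, takes a point from camera to world coordinates); the wrist camera has in their place "tool_from_camera" (4x4, takes a point from camera to tool coordinates, whose origin is the TCP and whose axes are the flange's). Camera axes: x right, y up, looking along -z (the intrinsics and any distortion apply to the point x, -y, -z); pixel columns grow to the right and rows downward; lengths in m; the calibration is good to about 2 mm. A picture is of the moment at which its call begins: read the wrist's pose just before it. camera_info takes no time and is no camera call.
A pose or a line that the arm cannot do raises manip.MotionError and nothing moves.
- manip.job_done(): hands the job in; it is judged then, once.
Readings, each from a call of its own:
- manip.get_time(): time.
- manip.get_joint_pos(): joint angles.
- manip.get_qvel(): joint speeds.
- manip.get_effort(): joint torques, N m.
- manip.get_tcp_pos(): TCP position.
- manip.get_ee_rot(): TCP orientation.
- manip.get_ft_force(): force on the tool from outside, world axes, zero at the start.
- manip.get_ft_torque(): the same for the moment, N m.
- manip.get_grip_width(): opening from 0.0 (shut) to 1.0 (fully open).
- manip.get_finger_force(): force on a finger pad.
Only numpy, scipy, OpenCV 4.12 (cv2) and the standard library are available. Lean on these libraries where they do the work, as an engineer would, in place of code of your own. Each camera call takes 0.05 s, during which the arm holds its last target. There are 200 camera calls.

## Working session

There is one attempt and no reset: what is moved stays moved. The work goes in short steps, each a Python script; the robot and the scene stay as the last script left them, time stands still between calls to the robot, and variables do not carry over. Pictures are saved under pics/ and viewed, at most 14 in all, crops included, and the job is handed in when it is done.

```bash
ls; mkdir -p pics
python3 - <<'E'
from station import manip, cam, planner
import cv2
for n in("scene","top"):
    cv2.imwrite(f"pics/{n}0.png",cam.read_camera(n)[:,:,::-1])
    i=cam.camera_info(n);print(n,i)
print(cam.camera_info("wrist"),manip.get_ee_rot(),manip.get_time())
E
```

```text
pics
station.py
scene {'intrinsics': array([[443.59030458,   0.        , 318.27701   ],
       [  0.        , 443.59030458, 245.77830482],
       [  0.        ,   0.        ,   1.        ]]), 'T': array([[ 0.85140703, -0.35276251,  0.38815549,  0.98251585],
       [ 0.52440496,  0.58700681, -0.61678396, -0.55339975],
       [-0.01027166,  0.72868486,  0.68477213,  0.73553375],
       [ 0.        ,  0.        ,  0.        ,  1.        ]])}
top {'intrinsics': array([[588.1966462 ,   0.        , 327.40337402],
       [  0.        , 588.1966462 , 241.11138739],
       [  0.        ,   0.        ,   1.        ]]), 'T': array([[-1.00026929e-02,  9.93575963e-01, -1.12724226e-01,
         4.67475272e-01],
       [-9.99948813e-01, -1.01105091e-02, -3.84814448e-04,
         8.38538361e-04],
       [-1.52204170e-03,  1.12714606e-01,  9.93626238e-01,
         1.39790533e+00],
       [ 0.00000000e+00,  0.00000000e+00,  0.00000000e+00,
         1.00000000e+00]])}
{'intrinsics': array([[359.79638268,   0.        , 319.74801818],
       [  0.        , 359.79638268, 239.04005976],
       [  0.        ,   0.        ,   1.        ]]), 'tool_from_camera': array([[-7.60217613e-04,  9.67600393e-01,  2.52485448e-01,
         6.83330519e-02],
       [ 9.99999244e-01,  4.91620684e-04,  1.12689533e-03,
        -2.48905708e-05],
       [ 9.66257294e-04,  2.52486114e-01, -9.67600035e-01,
        -1.61973660e-01],
       [ 0.00000000e+00,  0.00000000e+00,  0.00000000e+00,
         1.00000000e+00]])} [-6.84434469e-04  9.83412101e-01  1.81384010e-01 -1.06105824e-04] 0.1
```

View pics/scene0.png

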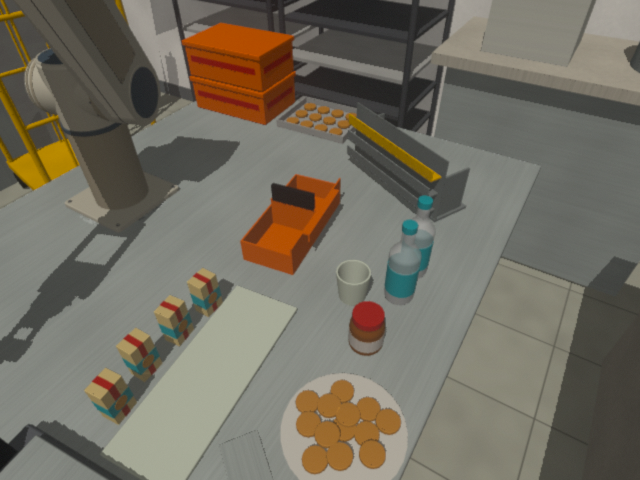

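View pics/top0.png

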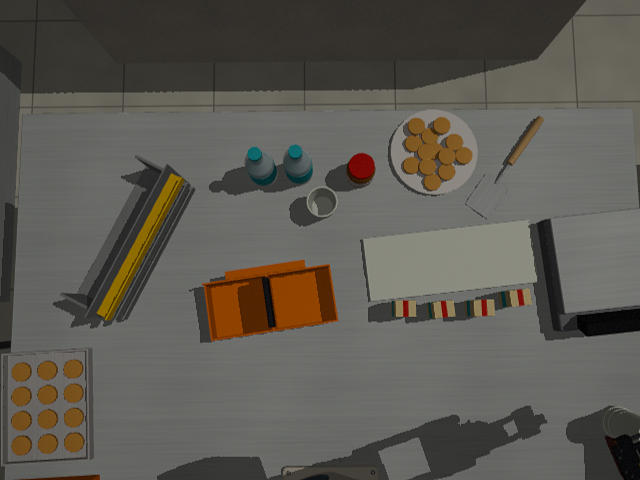

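The scene picture shows four cartons in front of the board, at about (108,393), (137,352), (172,318) and (204,290), with the bin at (292,220). In the top picture the cartons are at (404,309), (443,309), (482,307) and (516,297). The bin spans (205,285) to (337,320) with its handle at (268,301), and the rail runs from (103,318) to (178,177). An unlisted grey box stands right of the board. I'll enlarge both areas.

Run:
```python
import cv2
a=cv2.imread("pics/top0.png");s=cv2.imread("pics/scene0.png")
cv2.imwrite("pics/c1.png",cv2.resize(a[205:345,350:640],None,fx=2.75,fy=2.75,interpolation=2))
cv2.imwrite("pics/c2.png",cv2.resize(a[150:345,70:340],None,fx=2.9,fy=2.9,interpolation=2))
cv2.imwrite("pics/c3.png",cv2.resize(s[260:480,0:300],None,fx=2.6,fy=2.6,interpolation=2))
```

```text
(no output)
```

View pics/c1.png

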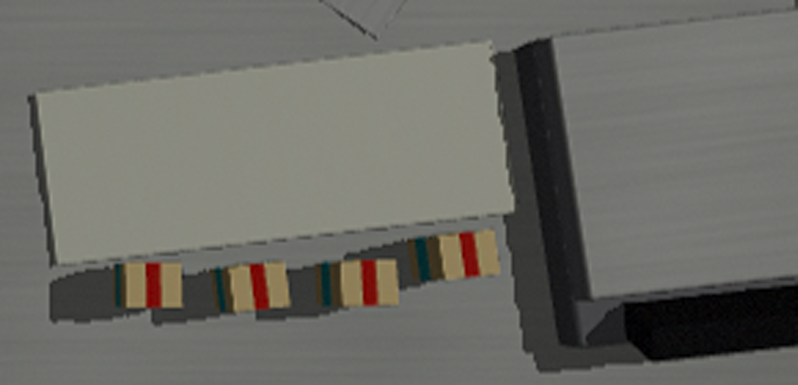

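View pics/c2.png

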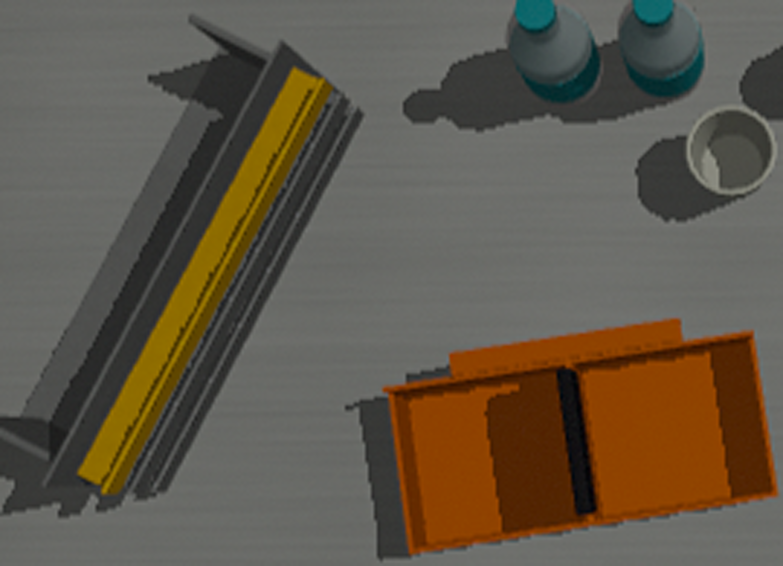

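View pics/c3.png

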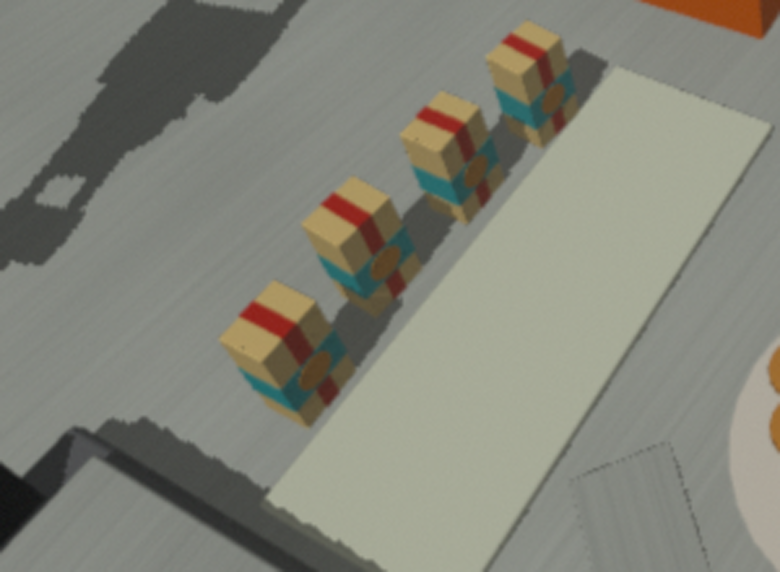

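The crop c1 gives the board corners and the carton tops, and all four cartons stand clear of the grey box. The crop c2 gives the bin rim, handle and lip, and shows the yellow rail from about (100,490) to (320,78). The crop c3 shows the box's near corner at (93,457). Next I'll compute poses from these.

```bash
cat > h.py <<'E'
import numpy as np, cv2
from scipy.spatial.transform import Rotation as R
try: from station import manip, cam, planner
except Exception: manip=None
def camT(name):
    i=cam.camera_info(name)
    if name!="wrist": return i["intrinsics"],i["T"]
    w,x,y,z=manip.get_ee_rot();T=np.eye(4);T[:3,:3]=R.from_quat([x,y,z,w]).as_matrix();T[:3,3]=manip.get_tcp_pos()
    return i["intrinsics"],T@i["tool_from_camera"]
def ray(K,T,uv):
    d=np.array([(uv[0]-K[0,2])/K[0,0],-(uv[1]-K[1,2])/K[1,1],-1.]);return T[:3,3],T[:3,:3]@d
def onz(KT,uv,z):
    o,d=ray(*KT,uv);return o+d*(z-o[2])/d[2]
def tri(r1,r2):
    (a,d),(b,e)=r1,r2
    s=np.linalg.lstsq(np.c_[d,-e],b-a,rcond=None)[0];p,q=a+d*s[0],b+e*s[1]
    return (p+q)/2,np.linalg.norm(p-q)
def down(yaw):
    "tool pointing down, closing line (tool y) along world direction yaw (mod pi), with wrist range kept"
    # tool z=-Z, tool y=(cos,sin,0), x=y×z
    y=np.array([np.cos(yaw),np.sin(yaw),0]);z=np.array([0,0,-1.])
    q=R.from_matrix(np.c_[np.cross(y,z),y,z]).as_quat();return [q[3],q[0],q[1],q[2]]
E
cat > t.py <<'E'
from h import *
t=camT("top");s=camT("scene")
c1=lambda u,v:(350+u/2.75,205+v/2.75); c2=lambda u,v:(70+u/2.9,150+v/2.9); c3=lambda u,v:(u/2.6,260+v/2.6)
np.set_printoptions(precision=4,suppress=True)
print("board",[onz(t,c1(*p),.01)[:2] for p in [(33,95),(55,266),(513,212),(492,40)]])
for n,P in dict(A=[(125,264),(182,262),(183,307),(126,308)],B=[(229,267),(284,262),(290,306),(236,312)],C=[(340,262),(397,258),(400,303),(343,306)],D=[(438,237),(494,230),(500,273),(445,280)]).items():
    Q=np.array([onz(t,c1(*p),.09)[:2] for p in P]);d=Q[0]+Q[3]-Q[1]-Q[2];e=Q[0]+Q[1]-Q[2]-Q[3]
    print(n,Q.mean(0),np.linalg.norm(d)/2,np.linalg.norm(e)/2,"yaw y",np.degrees(np.arctan2(-d[0],d[1])),"yaw x",np.degrees(np.arctan2(e[1],e[0])))
print("box",tri(ray(*t,c1(590,298)),ray(*s,c3(93,457))),tri(ray(*t,c1(563,345)),ray(*s,c3(75,428))))
H=[onz(t,c2(*p),.125)[:2] for p in[(569,370),(586,513)]];print("handle",H,np.mean(H,0),np.subtract(*H))
print("rim",[onz(t,c2(u,v),z)[:2] for u,v,z in[(387,390,.08),(752,333,.08),(777,493,.06),(413,553,.06)]],"lip",[onz(t,c2(u,v),.082)[:2] for u,v in[(449,353),(680,319)]])
print("rail yellow",[onz(t,c2(u,v),.16)[:2] for u,v in[(293,68),(330,82),(107,493),(78,475)]])
E
python3 t.py
```

```text
board [array([ 0.6278, -0.0808]), array([ 0.4807, -0.0972]), array([ 0.5228, -0.4901]), array([ 0.6718, -0.4794])]
A [ 0.4638 -0.1707] 0.04580278876261405 0.03550644011440502 yaw y 0.9258391855311188 yaw x -0.14142706187742193
B [ 0.4618 -0.2556] 0.04406634327091634 0.03576881880952336 yaw y 5.138960476258228 yaw x 6.529137634871464
C [ 0.4645 -0.3442] 0.04592926641617162 0.03553829105394348 yaw y 2.914951959351422 yaw x 1.5856047292312825
D [ 0.4855 -0.4249] 0.04518892265016383 0.03466867534590044 yaw y 6.552896529049962 yaw x 5.97295314811602
box (array([ 0.4499, -0.5322,  0.0589]), np.float64(0.0005932062885951201)) (array([ 0.4085, -0.522 ,  0.0352]), np.float64(0.009859539071726132))
handle [array([0.5338, 0.1345]), array([0.4281, 0.1217])] [0.481  0.1281] [0.1057 0.0127]
rim [array([0.5222, 0.2796]), array([ 0.5634, -0.0024]), array([ 0.44  , -0.0206]), array([0.3967, 0.2619])] lip [array([0.5501, 0.2317]), array([0.5746, 0.0532])]
rail yellow [array([0.7575, 0.3356]), array([0.7467, 0.308 ]), array([0.4469, 0.4633]), array([0.4599, 0.4846])]
```

The box is only about 60 mm high, so it is no obstacle. I'll slide each carton to the stop with a low push, then tip it over with a high push.

```bash
cat >> h.py <<'E'
def q_of(yaw):
    "of the two half-turn-equal grasps take the one with least wrist turn"
    return yaw
def goto(p,yaw):
    best=None
    for k in(0,np.pi):
        j=planner.inverse_kinematics(list(p),down(yaw+k))
        if j is not None and (best is None or abs(j[5])<abs(best[5])): best=j
    manip.movej(list(best))
BN=np.array([.9943,.1065]); BT=np.array([-.1065,.9943])   # board x, y axes
E0=np.array([.4807,-.0972])                               # a point of the -x edge
E
cat > tip.py <<'E'
from h import *
yb=np.arctan2(BT[1],BT[0])
manip.command_gripper(0)
for n,c in dict(D=(.4855,-.4249),C=(.4645,-.3442),B=(.4618,-.2556),A=(.4638,-.1707)).items():
    c=np.array(c);g=(E0-c)@BN                    # distance centre->edge
    P=lambda d,z:[*(c+BN*d),z]
    goto(P(-.05,.13),yb); manip.movel(P(-.05,.03))
    hit=manip.movel(P(g-.046+.003,.03),v=.06,until_force=6)
    d=(manip.get_tcp_pos()[:2]-c)@BN
    manip.movel(P(d-.012,.03)); manip.movel(P(d-.012,.077))
    manip.movel(P(g-.046+.05,.077),v=.08); manip.movel(P(g-.046+.02,.13),v=.2)
    print(n,g,hit,d,manip.get_time())
goto([.36,.05,.35],yb)
cv2.imwrite("pics/t1.png",cv2.resize(cam.read_camera("top")[200:350,340:560,::-1],None,fx=3.6,fy=3.6,interpolation=2))
cam.read_camera("top");print(manip.get_time())
E
python3 tip.py
```

```text
D 0.030127410000000025 True -0.016063811699024693 5.9917
C 0.04241315999999999 True -0.003867969027601858 10.1417
B 0.035661870000000026 True -0.010500527157750583 14.2
A 0.024631420000000022 True -0.021218067241540406 18.075
19.4167
```

View pics/t1.png

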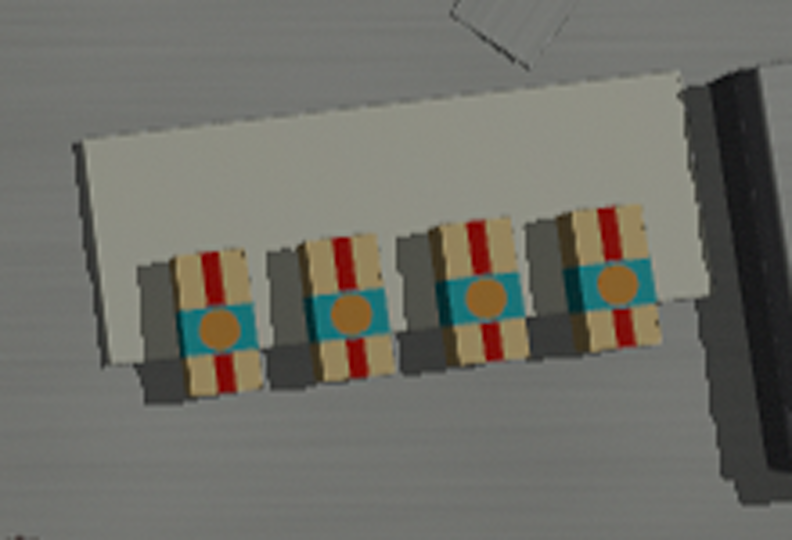

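All four cartons lie flat across the edge. Their top-face corners in this crop are A (175,257) to (261,388), B (308,242) to (395,375), C (437,226) to (528,358), and D (570,212) to (660,343). I'll pick them up and track each teal band to catch a knock.

```bash
cat >> h.py <<'E'
TOPKT=camT("top")
def teal():
    "teal bands near the board, seen from above: [(world xy at z=.046, area)]"
    im=cam.read_camera("top");h=cv2.cvtColor(im,cv2.COLOR_RGB2HSV)
    m=cv2.inRange(h,(80,110,40),(100,255,255));m[:215]=0;m[:,:345]=0;m[:,560:]=0
    n,_,st,ce=cv2.connectedComponentsWithStats(m)
    return [(onz(TOPKT,ce[i],.046)[:2],st[i,4]) for i in range(1,n) if st[i,4]>40]
CP=lambda u,v:(340+u/3.6,200+v/3.6)
CART={}
for k,P in dict(A=[(175,257),(243,249),(261,388),(190,395)],B=[(308,242),(377,234),(395,375),(322,381)],C=[(437,226),(510,218),(528,358),(460,364)],D=[(570,212),(641,206),(660,343),(588,349)]).items():
    Q=np.array([onz(TOPKT,CP(*p),.046)[:2] for p in P]);e=Q[0]+Q[1]-Q[2]-Q[3]
    CART[k]=(Q.mean(0),np.arctan2(e[1],e[0]),np.linalg.norm(e)/2)
BINC=np.array([.481,.1285]);BY=np.radians(7.4)
BX=np.array([np.cos(BY),np.sin(BY)]);BYV=np.array([-np.sin(BY),np.cos(BY)])
E
python3 - <<'E'
from h import *
print(CART);print(teal(),manip.get_time(),manip.get_grip_width())
E
```

```text
{'A': (array([ 0.50769611, -0.1646383 ]), np.float64(0.09508377580493083), np.float64(0.08838597031928229)), 'B': (array([ 0.51589496, -0.24970287]), np.float64(0.08314721017372544), np.float64(0.08936397781788276)), 'C': (array([ 0.52553068, -0.33492916]), np.float64(0.10887569342900177), np.float64(0.08911677440275637)), 'D': (array([ 0.53360001, -0.41878938]), np.float64(0.08958822935833617), np.float64(0.08777096818259905))}
[(array([ 0.53208809, -0.43605492]), np.int32(62)), (array([ 0.52719025, -0.39768678]), np.int32(121)), (array([ 0.52026855, -0.31458474]), np.int32(108)), (array([ 0.52346116, -0.35167162]), np.int32(63)), (array([ 0.51373032, -0.26558621]), np.int32(64)), (array([ 0.5104876 , -0.22935098]), np.int32(95)), (array([ 0.50538292, -0.18158456]), np.int32(63)), (array([ 0.50179139, -0.14675836]), np.int32(84))] 19.4667 0.002947955997608538
```

```bash
cat >> h.py <<'E'
def discs():
    "orange discs on the lying cartons"
    h=cv2.cvtColor(cam.read_camera("top"),cv2.COLOR_RGB2HSV)
    m=cv2.inRange(h,(8,130,60),(20,255,255));m[:215]=0;m[:,:345]=0;m[:,560:]=0
    n,_,st,ce=cv2.connectedComponentsWithStats(m)
    return [onz(TOPKT,ce[i],.046)[:2] for i in range(1,n) if st[i,4]>40]
OFF=None
E
cat > place.py <<'E'
from h import *
import sys
def place(k,side,level,off=(0,0)):
    c,a,_=CART[k];c=c+np.array(off)
    goto([*c,.14],a+np.pi/2);manip.command_gripper(.68)
    manip.movel([*c,.018],v=.12);manip.command_gripper(.2);w=manip.get_grip_width()*88
    manip.movel([*c,.20],v=.25)
    d=BINC+side*.072*BYV
    goto([*d,.22],BY)
    manip.movel([*d,.09],v=.25)
    f=manip.movel([*d,.012+.036*level],v=.05,until_force=6)
    z=manip.get_tcp_pos()[2];manip.command_gripper(.68)
    manip.movel([*d,.22],v=.3)
    print(k,"width",w,"stopped",f,z,manip.get_time())
E
python3 - <<'E'
from place import *
print(discs())
place('A',-1,0)
print(discs())
cv2.imwrite("pics/p1.png",cam.read_camera("wrist")[:,:,::-1])
E
```

```text
[array([ 0.53013014, -0.41943338]), array([ 0.52198504, -0.33516857]), array([ 0.51305534, -0.24903666]), array([ 0.50391502, -0.16480133])]
A width 46.17730455502307 stopped True 0.012620366215782646 28.7333
[array([ 0.53013014, -0.41943338]), array([ 0.52198504, -0.33516857]), array([ 0.51305534, -0.24903666])]
```

View pics/p1.png

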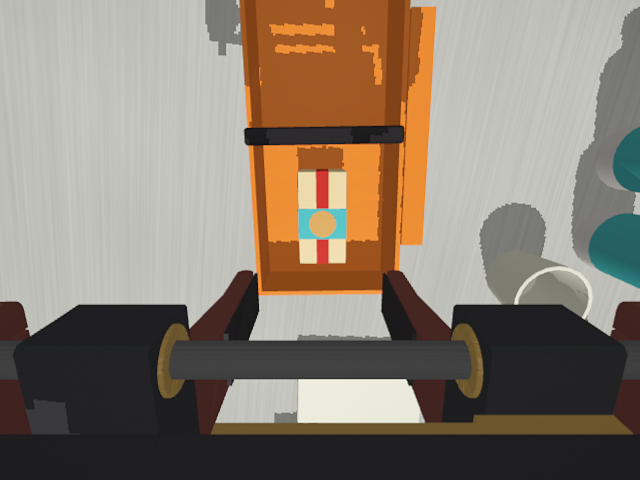

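Carton A lies well inside the near compartment, with its disc at (322,223) and the handle at (325,134). I'll continue with the rest and stop if one has moved.

```bash
cat > go.py <<'E'
from place import *
ref=dict(B=(.51306,-.24904),C=(.52199,-.33517),D=(.53013,-.41943))
import sys
for k,s,l in [('B',1,0),('C',-1,1),('D',1,1)]:
    d=np.array(discs());e=d-ref[k];i=np.argmin(np.linalg.norm(e,axis=1))
    if np.linalg.norm(e[i])>.004: print(k,"moved",d);break
    place(k,s,l,e[i])
print(discs())
cv2.imwrite("pics/p2.png",cam.read_camera("wrist")[:,:,::-1])
cv2.imwrite("pics/p2t.png",cam.read_camera("top")[:,:,::-1])
E
python3 go.py
```

```text
B width 46.138094906275285 stopped True 0.012664674654629466 37.8083
C width 45.82196354018461 stopped True 0.04853248347987682 46.5417
D width 46.064713296885195 stopped True 0.0486169974125097 55.8333
[]
```

View pics/p2.png

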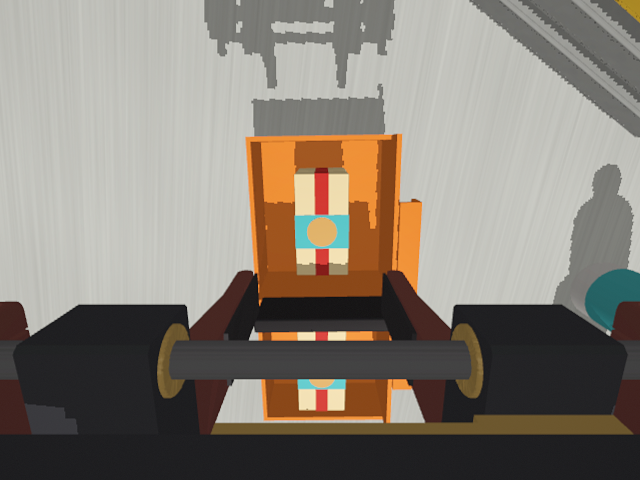

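Both compartments hold a level stack of two, with the last carton's disc at (322,232). All the discs are gone from the board. Next I'll take a wrist view of the rail and the bin.

Run:
```python
from h import *
a=np.radians(-27.3);x=np.array([-np.sin(a),np.cos(a)])
p=np.array([.60,.392])-.04*x
j=planner.inverse_kinematics([*p,.33],down(a));print(j);manip.movej(list(j));manip.wait(.2)
np.save("wkt.npy",camT("wrist")[1])
im=cam.read_camera("wrist")[:,:,::-1];cv2.imwrite("pics/w1.png",im);print(manip.get_time())
cv2.imwrite("pics/w1c.png",np.vstack([cv2.resize(im[100:300,60:320],None,fx=3,fy=3,interpolation=2)[:298],cv2.resize(im[100:300,320:580],None,fx=3,fy=3,interpolation=2)[:298]]))
```

```text
[ 5.32355568e-01  4.17350168e-01  1.38678768e+00 -4.44089210e-16
  1.33745480e+00  1.00883045e+00]
57.1167
```

View pics/w1.png

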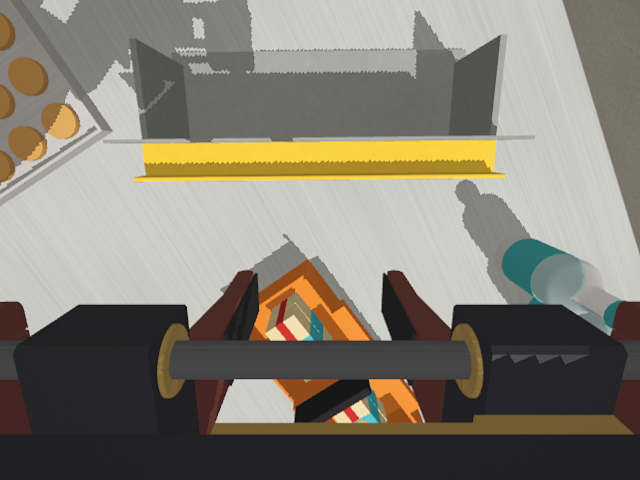

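The wrist view shows the rail's top strip from about (134,179) to (505,176), with the pocket behind it. I'll enlarge both ends.

Run:
```python
import cv2,numpy as np
im=cv2.imread("pics/w1.png")
f=lambda x0:cv2.resize(im[150:200,x0:x0+66],None,fx=12,fy=6*1.0,interpolation=0)
cv2.imwrite("pics/w1d.png",np.vstack([f(115),f(460)]))
```

```text
(no output)
```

View pics/w1d.png

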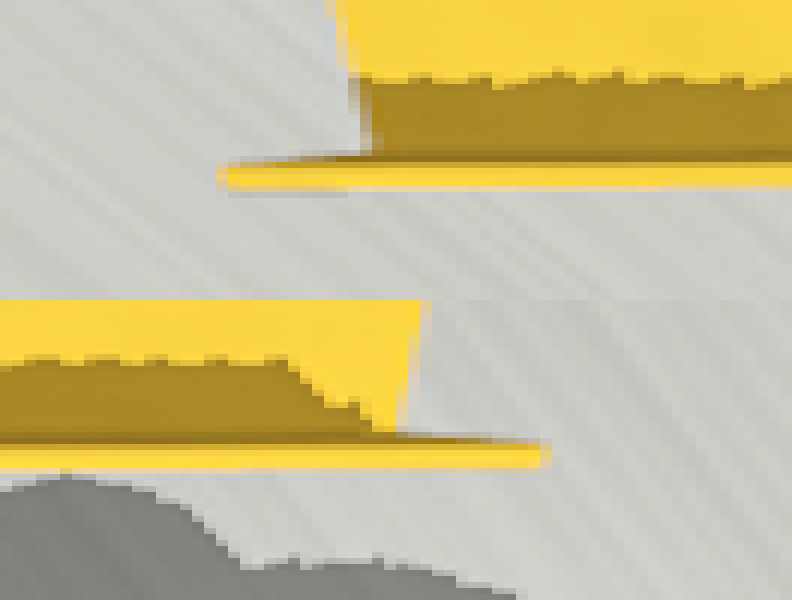

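```bash
cat >> h.py <<'E'
WK=cam.camera_info("wrist")["intrinsics"]
_T=np.load("wkt.npy")
RA,RB=[onz((WK,_T),p,.16)[:2] for p in((132.7,178.7),(505.3,175.4))]
RM=(RA+RB)/2;RY=(RA-RB)/np.linalg.norm(RA-RB);RX=np.array([RY[1],-RY[0]]);RYAW=np.arctan2(RX[1],RX[0])
E
python3 - <<'E'
from h import *
print(RA,RB,np.linalg.norm(RA-RB),RM,RX,np.degrees(RYAW))
c2=lambda u,v:(70+u/2.9,150+v/2.9)
for p in[(536,12),(654,5)]:
    b=onz(TOPKT,c2(*p),.2)[:2];r=b-RM;print("bottle",b,"in rail frame",r@RX,r@RY)
a=BY-np.pi/2
manip.command_gripper(.45)
j=planner.inverse_kinematics([*BINC,.25],down(a));print(j);manip.movej(list(j))
manip.movel([*BINC,.10],v=.2);f=manip.movel([*BINC,.088],v=.05,until_force=8)
manip.command_gripper(0);print(f,"w",manip.get_grip_width()*88,manip.get_finger_force())
z0=manip.get_tcp_pos()[2];print(z0)
manip.movel([*BINC,z0+.02],v=.05);print(manip.get_ft_force(),manip.get_ft_torque())
manip.movel([*BINC,z0+.23],v=.12)
np.save("z0.npy",z0)
cv2.imwrite("pics/l1.png",cam.read_camera("wrist")[:,:,::-1]);print(manip.get_grip_width()*88,manip.get_time())
E
```

```text
[0.44690448 0.46850016] [0.74939426 0.31534267] 0.33905351111790205 [0.59814937 0.39192142] [0.45172071 0.8921594 ] 63.145863112154224
bottle [0.787408   0.15079006] in rail frame -0.12963556449435085 -0.2777729032863709
bottle [0.79167841 0.06592925] in rail frame -0.2034158995142673 -0.3199161699075889
[ 2.37151071e-01  2.01115277e-01  1.88007434e+00 -4.44089210e-16
  1.06040304e+00  1.67879303e+00]
False w 12.131780097717568 29.962838888168335
0.08813253777243707
[-0.34084693  0.0363934  -8.70216511] [0.01068431 0.03297206 0.01018982]
11.909075328744937 63.0083
```

View pics/l1.png

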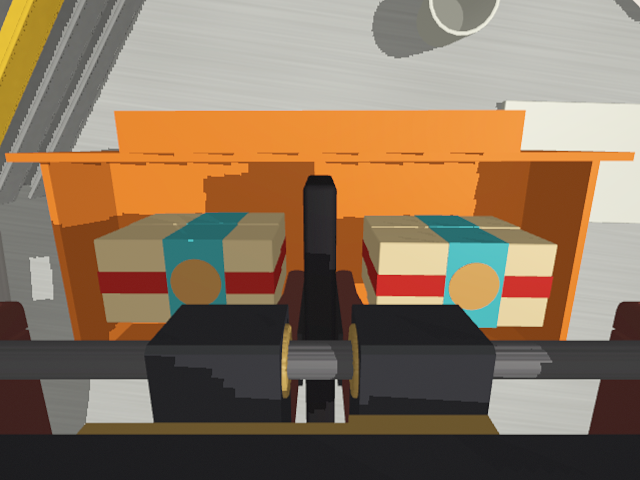

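The bin is held level. The lip's outer edge runs from (115,110) to (525,110), and the handle's far end is at (320,178). Next I'll work out the lip's position relative to the tool.

Run:
```python
from h import *
T=cam.camera_info("wrist")["tool_from_camera"]
for n,p,z in [("lipL",(115,110.5),.004),("lipR",(525,110.5),.004),("lipL80",(115,110.5),.008),("wallL",(6,155),.006),("wallR",(634,155),.006),("handle end",(320,177),-.037)]:
    print(n,onz((WK,T),p,z))
```

```text
lipL [ 0.0830007  -0.08940379  0.004     ]
lipR [0.08284832 0.08938912 0.004     ]
lipL80 [ 0.08335398 -0.0915608   0.008     ]
wallL [ 0.06407371 -0.14289508  0.006     ]
wallR [0.06386461 0.14270231 0.006     ]
handle end [ 5.77264988e-02  4.42414779e-05 -3.70000000e-02]
```

The bin is centred in the grip: the lip edge is at 83 mm, as the model says. I'll carry it over slowly, lower it and look.

Run:
```python
from h import *
z0=float(np.load("z0.npy"));p=RM-RX*.0735;q=down(RYAW-np.pi/2)
try: manip.movel([*p,z0+.23],frame=q,v=.07)
except Exception as e:
    print("E",repr(e))
    raise
manip.movel([*p,z0+.105],v=.1);manip.wait(.3)
w,x,y,z=manip.get_ee_rot();print(p,manip.get_tcp_pos(),np.dot([w,x,y,z],q),manip.get_time())
f=manip.movel([*p,z0+.077],v=.02,until_force=4)
print(f,manip.get_tcp_pos(),"underside",manip.get_tcp_pos()[2]-z0,manip.get_ft_force(),manip.get_ft_torque())
cv2.imwrite("pics/hw.png",cam.read_camera("wrist")[:,:,::-1])
im=cam.read_camera("scene")[:,:,::-1];cv2.imwrite("pics/hs.png",cv2.resize(im[60:280,200:500],None,fx=2.6,fy=2.6,interpolation=2))
```

```text
[0.56494789 0.3263477 ] [0.56508323 0.32641489 0.19348845] 0.9999999571869219 67.925
True [0.5645143  0.32590109 0.16685861] underside 0.07872606886119154 [ 1.62236407 -1.53714233 -1.78846334] [ 0.20069704 -0.61184613  0.01814567]
```

View pics/hs.png

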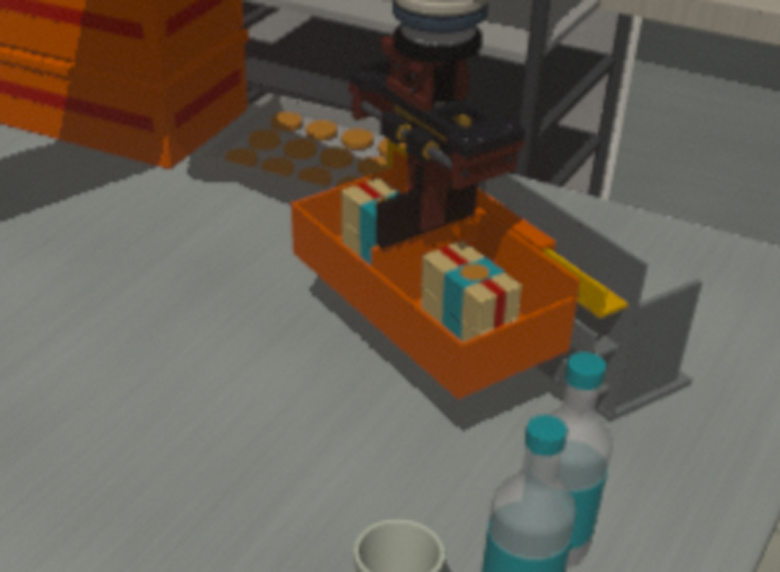

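The lip rests on the rail at an underside height of 78.7 mm, the rail takes most of the weight, and the stacks are intact. I'll ease the bin into its sag, then release.

Run:
```python
from h import *
t=np.array(manip.get_tcp_pos());ax=np.array([*RY,0]);th=-.08
piv=np.array([*(t[:2]+RX*.072),.1595]);Rr=R.from_rotvec(ax*th)
w,x,y,z=manip.get_ee_rot();q=(Rr*R.from_quat([x,y,z,w])).as_quat()
n=piv+Rr.apply(t-piv)
manip.movel(list(n),frame=[q[3],q[0],q[1],q[2]],v=.006)
print(t,n,manip.get_tcp_pos(),manip.get_ft_force(),manip.get_ft_torque())
manip.command_gripper(.35);manip.wait(.3)
u=-R.from_quat(q).apply([0,0,1])
n=np.array(manip.get_tcp_pos());manip.movel(list(n+u*.06),v=.05)
manip.movel(list(n+u*.06+np.array([0,0,.1])),v=.15)
manip.movel([*(n[:2]-RX*.12),.40],v=.2);manip.wait(.3)
print(manip.get_ft_force(),manip.get_time())
im=cam.read_camera("scene")[:,:,::-1];a=cv2.resize(im[60:280,200:500],None,fx=1.9,fy=1.9,interpolation=2)
cv2.imwrite("pics/f1.png",a)
cv2.imwrite("pics/f2.png",cv2.resize(cam.read_camera("top")[140:350,60:340,::-1],None,fx=2.8,fy=2.8,interpolation=2))
```

```text
[0.56416174 0.32562078 0.1661605 ] [0.56402532 0.32535135 0.16038534] [0.56179649 0.32181521 0.16005903] [ -4.63959454 -15.33053958   8.98183204] [-2.87268835  0.38324401 -0.03819481]
[-0.04906108  0.3556277  -0.30309189] 74.25
```

View pics/f1.png

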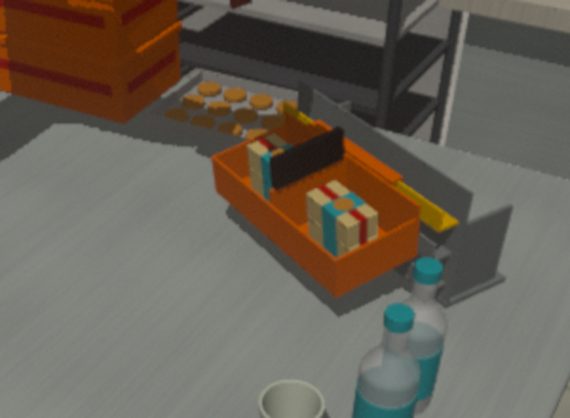

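The bin hangs on the rail at about (340,150), with the stacks still inside. One last check from the top.

View pics/f2.png

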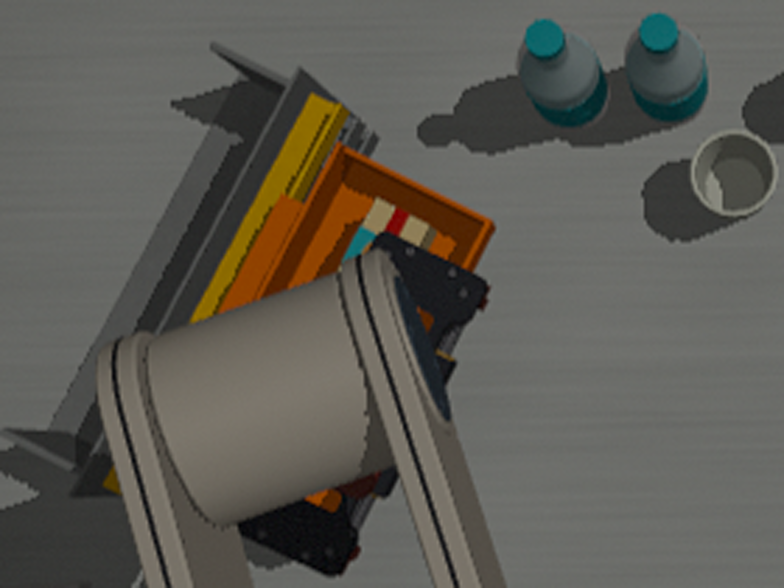

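The lip overlaps the yellow rail with its outer strip in the pocket, near (240,260), and the bystanders haven't moved. Handing in.

```bash
python3 -c "
from station import manip, cam, planner
print(manip.get_tcp_pos(),manip.job_done())"
```

```text
the job is handed in; nothing more can be done
[0.50982929 0.21861874 0.39954947] None
```

I laid all four cartons on their sides in the bin, hung the loaded bin by its lip near the middle of the yellow rail, and handed the job in just after 74 s; no verdict came back.

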